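Draw a dose on the sprung dispenser and hold it

ROBOT

A 6-joint arm with a two-finger parallel gripper is mounted at the origin on a cart in front of the work surface, level with it; the furniture and walls round the work are solid. World frame = base frame: x ahead of the robot, y to its left, z up, the work surface at z = 0. Lengths are in m, angles in rad, forces in N, time in s.
With the tool pointing down it reaches from about 0.25 to 0.725 m from the base axis. Payload 4 kg.
Tool frame: the origin (TCP) lies between the finger pads; the fingertips stand 11 mm ahead of it and the grasp point (between the pads) lies 8 mm behind it (bot.tip_extent is the distance from the TCP to the fingertips, in m); z points along the fingers, y is the line along which they close (so a half turn about z gives the same grasp; the last joint's range is limited). The gripper opens to 85 mm and grips with 20 to 120 N. Pads are 22 mm wide; open, the fingers measure 114 mm over their backs; the gripper's body (76 mm by 85 mm) begins 54 mm behind the grasp point. The pads swing forward as they close: fully open they stand 13 mm farther back than shut.
Start: joints at [1.205, 0.241, 0.005, 1.335, 0, 1.571], TCP at [0.179, 0.467, 0.208] pointing down, gripper open.
Joint ranges: [-2.72, 2.72], [-1.05, 1.87], [-1.09, 1.28], [-1.99, 2.15], [-1.42, 1.44], [-3.14, 3.14]. Speed limits (rad/s): [2.79, 2.79, 3.14, 3.14, 3.14, 3.14].

INTERFACE

Orientations are given as a unit quaternion [x, y, z, w].
In Python, from workcell import bot gives the robot as it stands. The module is installed in compiled form; this text tells all that it offers.
- The arm moves only by the tool drive_tool, never from a script. Its argument "rows" is a list of rows, each an object of numbers: "dx", "dy", "dz": the shift along the tool's x, y, z in units of 50 mm (1.0 is 50 mm); "wx", "wy", "wz": the turn, a rotation vector about the tool's x, y, z in units of 5 degrees (1.0 is 5 degrees); "hand": the finger opening in mm, from 0 to 85.4. A call has 1 to 20 rows; each row is the pose to reach, as a shift and turn from the pose commanded when the call began, along the tool's axes at that moment; what a row does not reach only later rows make up. A row lasts 1/10 s, in which the tool goes at most 50 mm and 8.59 degrees, less where a joint would pass 70% of its speed; a pose out of reach is approached as far as the arm can. A call with a gripper value outside its range is refused whole. The fingers move at their own pace and stop on an object; the grip force is fixed at half the most. Time passes only in rows, so rows that repeat a pose let the fingers close. It gives the time, the measured TCP pose, the force, the opening and the grip force at its end, in the units of the state.
- bot.get_obs(): the state, without advancing time (a new reading comes with each control period).
- bot.camera(name): name is "side" or "top"; returns the picture (480x640x3 uint8, red, green, blue); there is no depth.
- bot.get_calibration(name): a dict with "vfov" (degrees; the focal length in pixels is half the picture's height over the tangent of half this angle, whatever the lens; pixels are square), "cx", "cy" (the principal point, pixels), "origin" and "rotation" of the camera in the world. Camera axes: x right, y up, looking along -z (the intrinsics and any distortion apply to the point x, -y, -z); pixel columns grow to the right and rows downward; lengths in m; the calibration is good to about 2 mm. A picture is of the moment at which its call begins. get_calibration takes no time and is no camera call.
- bot.job_done(): hands the job in; it is judged then, once.
Trained networks look in the newest picture that a camera, given by its name, has taken for a name from the list of things; names that differ only in an ending like _2 or _b are one class to them, and where a whole thing is asked for, a point or a joint stands for the part that bears it (a point fixed in the world has none). Each returns a list of dicts, best first, with "score" (0 to 1); they miss things now and then, are a little off and sometimes report something else, mostly with a low value. They report only what shows in the picture. A call takes as long as a camera call. They do not tell look-alikes from the thing itself.
- bot.look_for(camera, thing): "extent" ([centre column, centre row, width, height] in pixels, round what is visible of it).
- bot.outline_of(camera, thing): "region" (480x640 bool, what is visible of it) and "extent" ([centre column, centre row, width, height] in pixels, round what is visible of it).
The state is a dict: "clock": time; "joint_pos": joint angles; "joint_vel": joint speeds; "tau": joint torques, N m; "eef_pos": TCP position; "tool_rot": TCP orientation; "ft_force": force on the tool from outside, world axes, zero at the start; "ft_torque": the same for the moment, N m; "grip_width": finger opening in m; "grasp_force": force on a finger pad.
Only numpy, scipy, OpenCV 4.12 (cv2) and the standard library are available. Lean on these libraries where they do the work, as an engineer would, in place of code of your own. Each camera call takes 0.05 s, during which the arm holds its last target. There are 200 camera calls.

TASK

Draw a full dose on the square dye canister: first twist its black cap anticlockwise (seen from above) to its stop, a little less than a quarter turn, to free the bayonet while the rod is still down, then pull the cap straight up so the sprung rod comes out until its broad ring mark (not the narrow half-dose ring that appears first) is level with the collar's rim, without pulling well past it. Finish while still gripping the cap and holding the rod steady there against its spring. Leave the round canister's cap alone and do not shift the mug, the small can or the tin.

Things in the scene. Friction and masses are not known exactly. Their poses are not given: they have to be found in the camera images.
- square_canister: white canister of SQUARE body, 84 mm wide, 96 mm tall to the shoulder, heavy and fast on the table; origin at the centre of its underside, z up, a thin bent spout at its -x side (64 mm out from the axis, below 106 mm). On its neck, on the same vertical axis, stand a steel collar (50 mm wide, rim 121 mm above the table) and above that the black twist cap of the draw rod.
- square_canister_grip (a point): point on the vertical axis of the square canister's black round cap (upright cylinder 40 mm in diameter, 38 mm tall, ribbed), 24 mm above the cap's underside and 14 mm below its top; 148 mm above the table while the rod is down; it rises and turns with the cap. A cap is gripped across its diameter from above, from any side; nothing of the canister is higher than 121 mm beside it.
- square_canister_rim (a point): centre of the rim (top edge) of the square canister's collar, 121 mm above the table, the level that the mark must reach; does not move.
- square_canister_mark (a point): middle of the broad dark ring mark (10 mm tall) on the square canister's steel draw rod (12 mm in diameter); hidden in the canister, 80 mm under the rim, while the rod is down, level with the rim when the rod is 80 mm out. The narrow ring (2.5 mm tall) is 40 mm nearer to the cap.
- square_canister_cap (a joint): turn of the square canister's cap, rad, anticlockwise from above positive: 0 locked (the steel stripe on the cap's top points to the spout), stop at 1.3. Starts at 0 to 0.2. Free of the bayonet claws above 1.05; below about 0.9 the rod can lift only 1 or 2 mm. Turning takes about 0.12 N m; it stays where it is left.
- square_canister_rod (a joint): how far the square canister's draw rod is out, m: 0 down (start), 0.080 with the broad mark level with the rim, end stop at 0.120. A spring draws it down with about 6 N when down, 14 N at the broad mark (100 N/m); let go, it returns to 0. The cap rides on the rod and rises by as much.
- round_canister: white canister of ROUND body, otherwise alike; 84 mm wide, 96 mm tall to the shoulder, heavy and fast on the table; origin at the centre of its underside, z up, a thin bent spout at its -x side (64 mm out from the axis, below 106 mm). On its neck, on the same vertical axis, stand a steel collar (50 mm wide, rim 121 mm above the table) and above that the black twist cap of the draw rod. To be left alone. The two canisters may stand in either place.
- round_canister_cap (a joint): turn of the round canister's cap, rad, as for the other; starts at 0 to 0.2; must be left alone.
- round_canister_rod (a joint): how far the round canister's rod is out, m; 0 at the start; must be left alone.
- beaker_cup: white enamel mug, 74x99x73 mm, origin under its middle; loose bystander
- film_can: beige bottle-shaped can 36 mm wide, 71 mm tall, origin at the centre of its underside; loose bystander
- bolt_tin: flat round tin, 85 mm wide, 30 mm tall, origin at the centre of its underside; loose bystander
Mind the look-alikes: they are no part of the job. Leave any pink look-alike of the square_canister alone.

How it is judged:
By the outcome, as a careful person would: the job done as asked, in the order asked, and still so for the second after the job is handed in, while the arm keeps its last pose, push and grip.
It also fails if it takes over 32 s, if anything falls off the work surface, if the arm or the gripper's body presses on something with over 40 N, if the wrist force passes 120 N, or if a joint passes its speed limit or range.

## Working session

There is one attempt and no reset: what is moved stays moved. The work goes in short steps, Python scripts to look and compute and a tool call to move; the robot and the scene stay as the last step left them, time stands still between calls to the robot, and variables do not carry over. Pictures are saved under pics/ and viewed, at most 10 in all, crops included, and the job is handed in when it is done.

Besides the shell and the picture viewer there is one more tool, called by a JSON object that holds its "api" and its "payload", one argument or row to a line. drive_tool: Moves the arm, as the interface text tells. Its arguments: {"type":"object","properties":{"rows":{"type":"array","items":{"type":"object","properties":{"dx":{"type":"number"},"dy":{"type":"number"},"dz":{"type":"number"},"wx":{"type":"number"},"wy":{"type":"number"},"wz":{"type":"number"},"hand":{"type":"number"}}}}},"required":["rows"]}

```bash
mkdir -p pics; cat > h.py <<'E'
import numpy as np, cv2
from workcell import bot
def cal(n):
    c=bot.get_calibration(n); f=240/np.tan(np.radians(c['vfov'])/2)
    return c,f,np.array(c['origin']),np.array(c['rotation'])
def ray(n,u,v):
    c,f,o,R=cal(n); return o,R@np.array([(u-c['cx'])/f,-(v-c['cy'])/f,-1])
def atz(n,u,v,z):
    o,d=ray(n,u,v); return o+d*(z-o[2])/d[2]
def proj(n,p):
    c,f,o,R=cal(n); q=R.T@(np.array(p)-o); return c['cx']+f*q[0]/-q[2], c['cy']-f*q[1]/-q[2]
def save(n,name):
    im=bot.camera(n); cv2.imwrite('pics/'+name,im[:,:,::-1]); return im
E
python3 - <<'E'
from h import *
for n in ('top','side'):
    save(n,n+'0.png'); print(n,bot.get_calibration(n))
    for t in ('square_canister','round_canister','square_canister_grip','beaker_cup','film_can','bolt_tin'):
        print(t,[(np.round(d['extent']).tolist(),round(d['score'],2)) for d in bot.look_for(n,t)][:3])
print(bot.get_obs())
E
```

```text
top {'vfov': 47.56118349628554, 'cx': 326.80289295784246, 'cy': 240.1319321273577, 'origin': array([ 0.51655132, -0.02838927,  0.95548055]), 'rotation': array([-0.02151395,  0.03842372,  0.70672328, -0.70611824])}
square_canister [([238.0, 336.0, 59.0, 69.0], 0.84), ([430.0, 175.0, 58.0, 67.0], 0.77)]
round_canister [([349.0, 242.0, 55.0, 69.0], 0.95)]
square_canister_grip [([446.0, 159.0, 28.0, 33.0], 0.81), ([229.0, 336.0, 31.0, 31.0], 0.6)]
beaker_cup [([282.0, 179.0, 58.0, 46.0], 0.61)]
film_can [([264.0, 238.0, 20.0, 23.0], 0.87)]
bolt_tin [([363.0, 328.0, 49.0, 52.0], 0.59)]
side {'vfov': 50.218197240174085, 'cx': 316.96696920228226, 'cy': 236.01534131399873, 'origin': array([ 0.61799385, -0.71752936,  0.63403871]), 'rotation': array([0.43930681, 0.01580588, 0.03784097, 0.89740056])}
square_canister [([261.0, 204.0, 64.0, 89.0], 0.83), ([400.0, 345.0, 83.0, 112.0], 0.71)]
round_canister [([328.0, 270.0, 62.0, 102.0], 0.87)]
square_canister_grip [([413.0, 307.0, 35.0, 45.0], 0.94), ([261.0, 174.0, 22.0, 27.0], 0.68), ([259.0, 281.0, 9.0, 8.0], 0.49)]
beaker_cup [([395.0, 246.0, 42.0, 54.0], 0.98)]
film_can []
bolt_tin [([262.0, 282.0, 5.0, 6.0], 0.56), ([263.0, 175.0, 23.0, 30.0], 0.52)]
{'clock': 0.7, 'joint_pos': array([1.20499935e+00, 2.40547409e-01, 4.99988251e-03, 1.33517891e+00,
       1.64908348e-06, 1.57082596e+00]), 'joint_vel': array([ 0.00067358, -0.00014548,  0.00058797,  0.00014116, -0.00013642,
        0.00079271]), 'tau': array([-4.12855934e-04, -3.72078753e+01,  2.52641290e+01,  8.79869222e-04,
       -4.47351033e-05,  4.34273758e-06]), 'eef_pos': array([0.17884993, 0.46692911, 0.20793272]), 'tool_rot': array([1.81895045e-01, 9.83317950e-01, 3.45137934e-05, 5.54480959e-06]), 'ft_force': array([-0.48016325, -0.16120046,  0.65713806]), 'ft_torque': array([-0.02087409, -0.00876417,  0.03299945]), 'grasp_force': 0.0, 'grip_width': 0.08510434553043165}
```

View pics/top0.png

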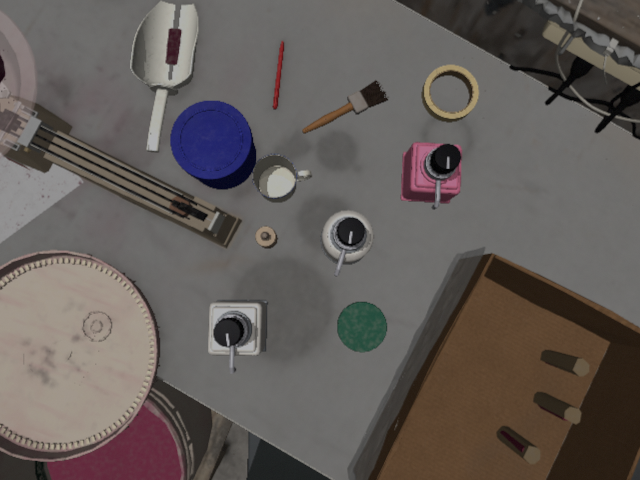

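View pics/side0.png

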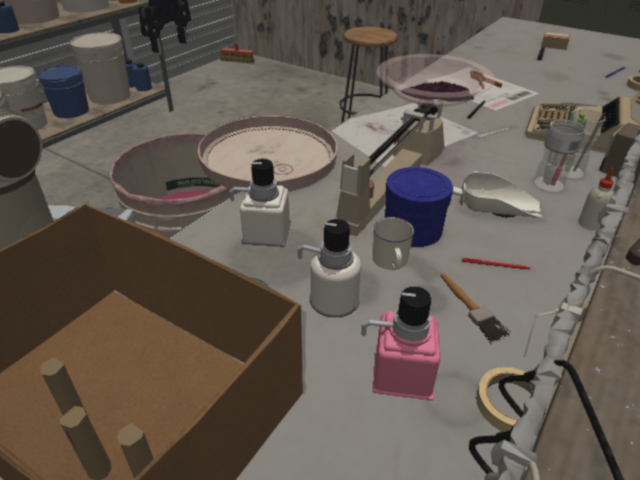

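The square white canister is the one with its cap near (229,332) in top and (262,173) in side. The pink one at top (446,160) is the look-alike, and the white round one is at top (350,233).

```bash
python3 - <<'E'
s=open('h.py').read()
s=s.replace("np.array(c['rotation'])","Rotation.from_quat(c['rotation']).as_matrix()").replace("from workcell","from scipy.spatial.transform import Rotation\nfrom workcell")
open('h.py','w').write(s)
E
python3 - <<'E'
from h import *
from scipy.optimize import least_squares
ims={n:bot.camera(n) for n in('top','side')}
th=np.linspace(0,2*np.pi,60)
def sil(n,p):
    pts=np.array([proj(n,[p[0]+.02*np.cos(a),p[1]+.02*np.sin(a),z]) for a in th for z in(.124,.162)])
    return pts
obs={}
for n,near in(('top',(229,332)),('side',(262,173))):
    for d in bot.outline_of(n,'square_canister_grip'):
        e=d['extent']; print(n,np.round(e,1),round(d['score'],2))
    im=ims[n]; u,v=near; r=26 if n=='top' else 22
    m=np.zeros((480,640),np.uint8); w=im[v-r:v+r,u-r:u+r].max(2)<55; m[v-r:v+r,u-r:u+r]=w
    k,l,st,c=cv2.connectedComponentsWithStats(m); i=l[v,u]; print(n,'dark',st[i],c[i])
    obs[n]=np.array([st[i][0]-.5,st[i][0]+st[i][2]-.5,st[i][1]-.5,st[i][1]+st[i][3]-.5]); 
def bb(n,p):
    q=sil(n,p); return np.array([q[:,0].min(),q[:,0].max(),q[:,1].min(),q[:,1].max()])
p0=atz('top',229,332,.162)[:2]; print('p0',p0, 'side', atz('side',262,162,.162))
f=lambda p:np.concatenate([(bb(n,p)-obs[n]) for n in obs])
r=least_squares(f,p0,loss='soft_l1'); print(r.x,np.round(f(r.x),1))
# others
for nm,(u,v,z) in dict(round=(350,232,.162),pink=(446,158,.162),mug=(276,178,.07),film=(266,237,.07),tin=(362,327,.03),boxcorner=(490,258,.1)).items(): print(nm,atz('top',u,v,z)[:2].round(3))
# stripe + spout
cr=np.hstack([cv2.resize(ims['top'][285:380,185:280],(570,570),interpolation=cv2.INTER_CUBIC)[:, :400],cv2.resize(ims['side'][145:245,220:287],(400,570),interpolation=cv2.INTER_CUBIC)])
cv2.imwrite('pics/crop.png',cr[:,:,::-1])
E
```

```text
top [445.3 159.8  26.4  28.7] 0.65
top [229.9 334.5  29.7  28.2] 0.59
top [237.8 337.7  62.8  73.2] 0.18
top dark [214 318  30  28 618] [228.62621359 330.85113269]
side [415.4 307.   37.3  42. ] 0.97
side [263.1 174.6  19.3  28. ] 0.93
side dark [252 159  21  27 468] [262.5        172.96367521]
p0 [0.4515997  0.09326073] side [0.45143789 0.10094869 0.162     ]Traceback (most recent call last):
  File "<stdin>", line 20, in <module>
    return func(*args, **kwargs)
    result = trf(vector_fun.fun, vector_fun.jac, x0, f0, J0, lb, ub, ftol, xtol,
                 gtol, max_nfev, x_scale, loss_function, tr_solver,
                 tr_options.copy(), verbose, callback=callback_wrapped)
    return trf_no_bounds(
        fun, jac, x0, f0, J0, ftol, xtol, gtol, max_nfev, x_scale,
        loss_function, tr_solver, tr_options, verbose, callback=callback)
    J = jac(x)
    self._update_jac()
    ~~~~~~~~~~~~~~~~^^
    self.J = self.jac_wrapped(xp_copy(self.x), f0=self.f)
             ~~~~~~~~~~~~~~~~^^^^^^^^^^^^^^^^^^^^^^^^^^^^
    J, dct = approx_derivative(
             ~~~~~~~~~~~~~~~~~^
  
[... 506 characters left out ...]
^^^^
    f = np.atleast_1d(self.fun(x, *self.args, **self.kwargs))
                      ~~~~~~~~^^^^^^^^^^^^^^^^^^^^^^^^^^^^^^
    return np.atleast_1d(self.fun(x))
                         ~~~~~~~~^^^
    return self.f(x, *self.args, **self.kwargs)
           ~~~~~~^^^^^^^^^^^^^^^^^^^^^^^^^^^^^^
  File "<stdin>", line 19, in <lambda>
  File "<stdin>", line 17, in bb
  File "<stdin>", line 6, in sil
  File "h.py", line 12, in proj
    c,f,o,R=cal(n); q=R.T@(np.array(p)-o); return c['cx']+f*q[0]/-q[2], c['cy']-f*q[1]/-q[2]
            ~~~^^^
  File "h.py", line 5, in cal
    c=bot.get_calibration(n); f=240/np.tan(np.radians(c['vfov'])/2)
ValueError: time passes only in moves, steps and waits
```

```bash
sed -i 's/^def cal/from functools import cache\n@cache\ndef cal/' h.py
cat > m.py <<'E'
from h import *
from scipy.optimize import least_squares
ims={n:bot.camera(n) for n in('top','side')}
th=np.linspace(0,2*np.pi,60)
def bb(n,p):
    q=np.array([proj(n,[p[0]+.02*np.cos(a),p[1]+.02*np.sin(a),z]) for a in th for z in(.124,.162)])
    return np.array([q[:,0].min(),q[:,0].max(),q[:,1].min(),q[:,1].max()])
obs=dict(top=np.array([213.5,243.5,317.5,345.5]),side=np.array([251.5,272.5,158.5,185.5]))
p0=atz('top',229,332,.162)[:2]; print('p0',p0, 'side', atz('side',262,162,.162))
f=lambda p:np.concatenate([(bb(n,p)-obs[n]) for n in obs])
r=least_squares(f,p0,loss='soft_l1',diff_step=1e-3); print(r.x,np.round(f(r.x),1))
for nm,(u,v,z) in dict(round=(350,232,.162),pink=(446,158,.162),mug=(276,178,.07),film=(266,237,.07),tin=(362,327,.03),boxcorner=(490,258,.1),spouttip=(234,367,.09),rail=(230,225,.06),rail2=(20,130,.06),pan=(155,340,.1)).items(): print(nm,atz('top',u,v,z)[:2].round(3))
cr=np.hstack([cv2.resize(ims['top'][285:380,185:280],(570,570),interpolation=cv2.INTER_CUBIC)[:, :400],cv2.resize(ims['side'][145:245,220:287],(400,570),interpolation=cv2.INTER_CUBIC)])
cv2.imwrite('pics/crop.png',cr[:,:,::-1])
E
python3 m.py
```

```text
p0 [0.4515997  0.09326073] side [0.45143789 0.10094869 0.162     ]
[0.45135978 0.09648104] [-0.8  0.6 -0.8  0.8 -0.9  0.9 -0.7  1.1]
round [ 0.596 -0.081]
pink [ 0.707 -0.225]
mug [0.694 0.034]
film [0.597 0.049]
tin [ 0.448 -0.11 ]
boxcorner [ 0.561 -0.307]
spouttip [0.392 0.096]
rail [0.618 0.11 ]
rail2 [0.776 0.458]
pan [0.435 0.216]
```

View pics/crop.png

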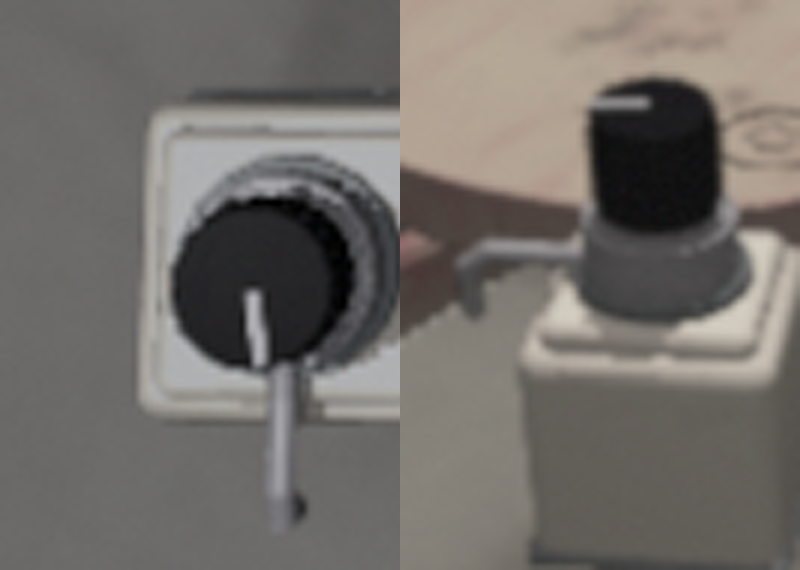

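```bash
python3 - <<'E'
from h import *
def tri(a,b):
    o1,d1=ray('top',*a);o2,d2=ray('side',*b)
    s=np.linalg.lstsq(np.c_[d1,-d2],o2-o1,rcond=None)[0]
    p,q=o1+s[0]*d1,o2+s[1]*d2; return ((p+q)/2).round(3),round(np.linalg.norm(p-q),3)
print('pan c',tri((75,355),(268,150)),'pan mark',tri((97,325),(283,141)))
o=bot.get_obs();R=Rotation.from_quat(o['tool_rot']).as_matrix()
print(R.round(3),bot.tip_extent)
for z in(.27,.142):print((R.T@(np.array([.4514,.0965,z])-o['eef_pos'])/.05).round(3))
E
```

```text
pan c (array([0.41 , 0.361, 0.045]), np.float64(0.009)) pan mark (array([0.459, 0.306, 0.1  ]), np.float64(0.003))
[[-0.934  0.358  0.   ]
 [ 0.358  0.934  0.   ]
 [ 0.     0.    -1.   ]] 0.011
[-7.74  -4.968 -1.242]
[-7.74  -4.968  1.318]
```

{"api": "drive_tool", "payload": {
  "rows": [
    {"dz":-1.24,"dx":-0.5,"dy":-0.3,"hand":85},
    {"dz":-1.24,"dx":-1.2,"dy":-0.8,"hand":85},
    {"dz":-1.24,"dx":-7.74,"dy":-4.97,"hand":85},
    {"dz":-1.24,"dx":-7.74,"dy":-4.97,"hand":85},
    {"dz":-1.24,"dx":-7.74,"dy":-4.97,"hand":85},
    {"dz":-1.24,"dx":-7.74,"dy":-4.97,"hand":85},
    {"dz":-1.24,"dx":-7.74,"dy":-4.97,"hand":85},
    {"dz":-1.24,"dx":-7.74,"dy":-4.97,"hand":85},
    {"dz":-1.24,"dx":-7.74,"dy":-4.97,"hand":85},
    {"dz":-1.24,"dx":-7.74,"dy":-4.97,"hand":85},
    {"dz":-1.24,"dx":-7.74,"dy":-4.97,"hand":85},
    {"dz":-1.24,"dx":-7.74,"dy":-4.97,"hand":85},
    {"dz":-1.24,"dx":-7.74,"dy":-4.97,"hand":85},
    {"dz":-1.24,"dx":-7.74,"dy":-4.97,"hand":85}
  ]
}}

```text
invalid input at $.rows[0]: expected keys dx, dy, dz, wx, wy, wz, hand
```

{"api": "drive_tool", "payload": {
  "rows": [
    {"dx":-0.5,"dy":-0.3,"dz":-1.24,"wx":0,"wy":0,"wz":0,"hand":85},
    {"dx":-1.2,"dy":-0.8,"dz":-1.24,"wx":0,"wy":0,"wz":0,"hand":85},
    {"dx":-7.74,"dy":-4.97,"dz":-1.24,"wx":0,"wy":0,"wz":0,"hand":85},
    {"dx":-7.74,"dy":-4.97,"dz":-1.24,"wx":0,"wy":0,"wz":0,"hand":85},
    {"dx":-7.74,"dy":-4.97,"dz":-1.24,"wx":0,"wy":0,"wz":0,"hand":85},
    {"dx":-7.74,"dy":-4.97,"dz":-1.24,"wx":0,"wy":0,"wz":0,"hand":85},
    {"dx":-7.74,"dy":-4.97,"dz":-1.24,"wx":0,"wy":0,"wz":0,"hand":85},
    {"dx":-7.74,"dy":-4.97,"dz":-1.24,"wx":0,"wy":0,"wz":0,"hand":85},
    {"dx":-7.74,"dy":-4.97,"dz":-1.24,"wx":0,"wy":0,"wz":0,"hand":85},
    {"dx":-7.74,"dy":-4.97,"dz":-1.24,"wx":0,"wy":0,"wz":0,"hand":85},
    {"dx":-7.74,"dy":-4.97,"dz":-1.24,"wx":0,"wy":0,"wz":0,"hand":85},
    {"dx":-7.74,"dy":-4.97,"dz":-1.24,"wx":0,"wy":0,"wz":0,"hand":85},
    {"dx":-7.74,"dy":-4.97,"dz":-1.24,"wx":0,"wy":0,"wz":0,"hand":85},
    {"dx":-7.74,"dy":-4.97,"dz":-1.24,"wx":0,"wy":0,"wz":0,"hand":85}
  ]
}}

```text
clock: 2.4
eef_pos: [0.4507, 0.0975, 0.27]
tool_rot: [0.181, 0.984, 0.0, -0.0]
ft_force: [-0.3, 0.9, -0.6]
grip_width: 0.0849
grasp_force: 0.0
```

{"api": "drive_tool", "payload": {
  "rows": [
    {"dx":0,"dy":0,"dz":0.6,"wx":0,"wy":0,"wz":0,"hand":85},
    {"dx":0,"dy":0,"dz":1.2,"wx":0,"wy":0,"wz":0,"hand":85},
    {"dx":0,"dy":0,"dz":1.7,"wx":0,"wy":0,"wz":0,"hand":80},
    {"dx":0,"dy":0,"dz":2.1,"wx":0,"wy":0,"wz":0,"hand":75},
    {"dx":0,"dy":0,"dz":2.4,"wx":0,"wy":0,"wz":0,"hand":70},
    {"dx":0,"dy":0,"dz":2.56,"wx":0,"wy":0,"wz":0,"hand":65},
    {"dx":0,"dy":0,"dz":2.56,"wx":0,"wy":0,"wz":0,"hand":60},
    {"dx":0,"dy":0,"dz":2.56,"wx":0,"wy":0,"wz":0,"hand":60}
  ]
}}

```text
clock: 3.2
eef_pos: [0.4516, 0.0971, 0.1426]
tool_rot: [0.181, 0.983, 0.0, 0.0]
ft_force: [-0.8, 0.7, -0.2]
grip_width: 0.0598
grasp_force: 0.0
```

```bash
python3 - <<'E'
from h import *
a=save('side','s1.png');b=bot.camera('top')
cr=np.hstack([cv2.resize(b[270:390,160:280],(400,400)),cv2.resize(a[80:250,180:350],(400,400))])
cv2.imwrite('pics/c1.png',cr[:,:,::-1]);o=bot.get_obs();print(o['ft_force'],o['ft_torque'],o['grip_width'])
E
```

```text
[0.24822628 0.47242648 0.8613632 ] [-0.01712864 -0.00387611 -0.0253764 ] 0.05996405843949651
```

View pics/c1.png

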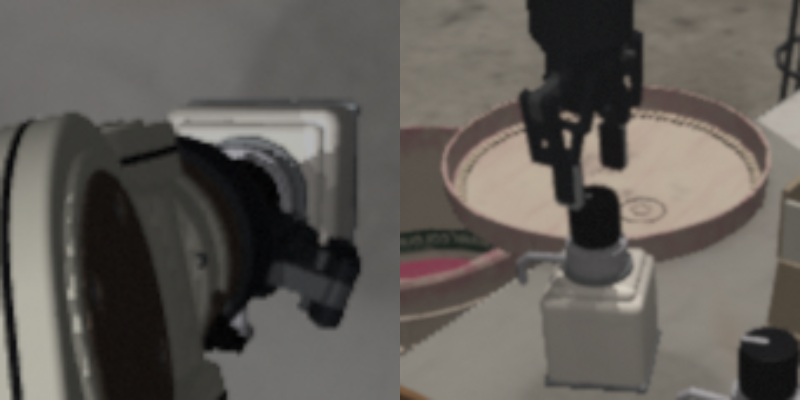

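The side crop shows the fingers straddling the square canister's cap: near finger at (570,180), far finger at (612,145), cap at (597,215). Closing now.

{"api": "drive_tool", "payload": {
  "rows": [
    {"dx":0,"dy":0,"dz":0,"wx":0,"wy":0,"wz":0,"hand":45},
    {"dx":0,"dy":0,"dz":0,"wx":0,"wy":0,"wz":0,"hand":35},
    {"dx":0,"dy":0,"dz":0,"wx":0,"wy":0,"wz":0,"hand":25},
    {"dx":0,"dy":0,"dz":0,"wx":0,"wy":0,"wz":0,"hand":25},
    {"dx":0,"dy":0,"dz":0,"wx":0,"wy":0,"wz":0,"hand":25},
    {"dx":0,"dy":0,"dz":0,"wx":0,"wy":0,"wz":0,"hand":25}
  ]
}}

```text
clock: 3.9
eef_pos: [0.4513, 0.0964, 0.1419]
tool_rot: [0.182, 0.983, -0.0, -0.0]
ft_force: [-0.3, 1.0, 0.3]
grip_width: 0.0248
grasp_force: 0.0
```

```bash
python3 - <<'E'
from h import *
o=bot.get_obs();print(o['ft_force'],o['ft_torque'],o['grip_width'],o['grasp_force'],o['eef_pos'],o['joint_pos'])
E
```

```text
[-0.34866738  0.97919029  0.31681009] [ 0.05857635  0.04968104 -0.00550923] 0.024797025163589916 0.0 [0.45133431 0.09638903 0.14187912] [ 2.10396554e-01  2.06886107e-01 -2.15912416e-01  1.14808122e+00
  1.01793204e-05  5.76302907e-01]
```

```bash
python3 - <<'E'
from h import *
a=save('side','s2.png');b=bot.camera('top')
cr=np.hstack([cv2.resize(b[270:390,160:280],(400,400)),cv2.resize(a[100:220,200:320],(400,400))])
cv2.imwrite('pics/c2.png',cr[:,:,::-1])
t=bot.get_obs()['eef_pos']
print('tcp px',proj('side',t),proj('top',t),'tip',proj('side',t-[0,0,.011]))
E
```

```text
tcp px (np.float64(262.2160198580747), np.float64(172.70378694259188)) (np.float64(228.95781367761492), np.float64(331.0310914932112)) tip (np.float64(262.5723677273872), np.float64(177.78398845707252))
```

View pics/c2.png

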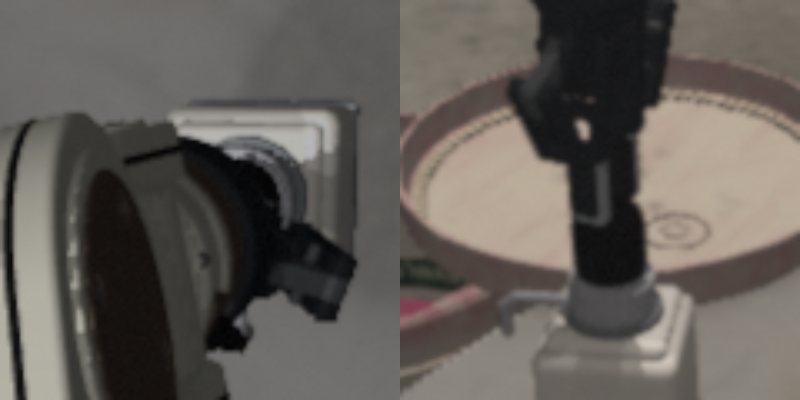

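```bash
python3 - <<'E'
from h import *
from scipy.optimize import least_squares
th=np.linspace(0,2*np.pi,40)
def bb(n,p):
    q=np.array([proj(n,[p[0]+.02*np.cos(a),p[1]+.02*np.sin(a),z+p[2]]) for a in th for z in(.124,.162)])
    return np.array([q[:,0].min(),q[:,0].max(),q[:,1].min(),q[:,1].max()])
obs=dict(top=np.array([213.5,243.5,317.5,345.5]),side=np.array([251.5,272.5,158.5,185.5]))
f=lambda p:np.concatenate([(bb(n,p)-obs[n]) for n in obs])
r=least_squares(f,[.45,.096,0],diff_step=1e-3,x_scale=.01);print(r.x,f(r.x).round(1))
o=bot.get_obs();R=Rotation.from_quat(o['tool_rot']).as_matrix();t=o['eef_pos']
for s in(-1,1):
  for d in(.0125,.022):print(s,d,np.round(proj('side',t+R@[0,s*d,.011]),1),np.round(proj('side',t+R@[0,s*d,-.03]),1))
a=cv2.imread('pics/side0.png').astype(int);b=cv2.imread('pics/s2.png').astype(int)
D=(abs(a-b).max(2)>20).astype(np.uint8)
for v in range(100,190,4):
  x=np.where(D[v,230:300])[0]; print(v,(x.min()+230,x.max()+230,len(x)) if len(x) else '')
big=cv2.resize(b[95:195,205:305].astype(np.uint8),(600,600),interpolation=cv2.INTER_CUBIC);cv2.imwrite('pics/c3.png',cv2.convertScaleAbs(big,alpha=2.2,beta=10))
E
```

```text
[4.51353923e-01 9.63854017e-02 3.29385225e-04] [-0.7  0.6 -0.8  0.8 -0.9  0.9 -0.8  1. ]
-1 0.0125 [259.1 181. ] [257.7 161.5]
-1 0.022 [256.5 183.4] [255.  163.9]
1 0.0125 [265.9 174.7] [264.7 155.5]
1 0.022 [268.4 172.4] [267.3 153.2]
100 (np.int64(239), np.int64(282), 44)
104 (np.int64(241), np.int64(282), 42)
108 (np.int64(241), np.int64(281), 41)
112 (np.int64(240), np.int64(281), 42)
116 (np.int64(241), np.int64(280), 40)
120 (np.int64(241), np.int64(279), 39)
124 (np.int64(233), np.int64(278), 46)
128 (np.int64(232), np.int64(278), 47)
132 (np.int64(233), np.int64(276), 44)
136 (np.int64(235), np.int64(273), 39)
140 (np.int64(237), np.int64(271), 34)
144 (np.int64(239), np.int64(271), 33)
148 (np.int64(242), np.int64(271), 30)
152 (np.int64(249), np.int64(271), 23)
156 (np.int64(250), np.int64(272), 23)
160 (np.int64(250), np.int64(268), 14)
164 (np.int64(255), np.int64(262), 6)
168 
172 
176 
180 (np.int64(273), np.int64(274), 2)
184 
188 (np.int64(234), np.int64(280), 13)
```

View pics/c3.png

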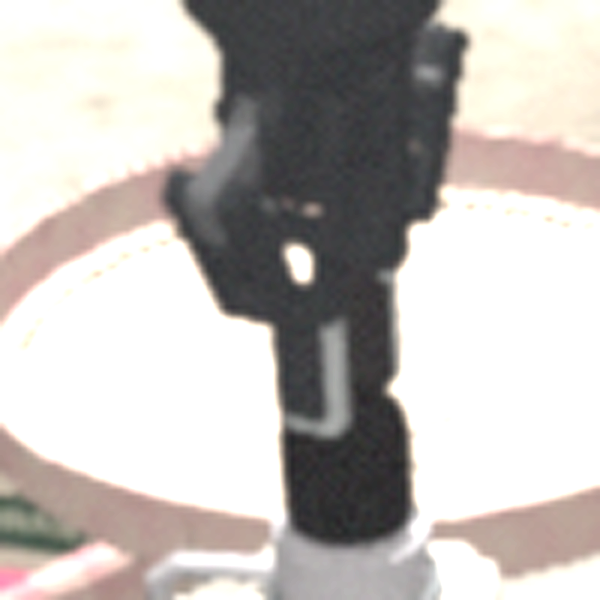

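The tips end at row ≈168, just above the cap's top. The calibration predicts ≈181 for them, so the real fingers are about 30 mm higher than the reported pose. I'll open, go lower in stages and measure again.

{"api": "drive_tool", "payload": {
  "rows": [
    {"dx":0,"dy":0,"dz":-0.1,"wx":0,"wy":0,"wz":0,"hand":60},
    {"dx":0,"dy":0,"dz":-0.1,"wx":0,"wy":0,"wz":0,"hand":65},
    {"dx":0,"dy":0,"dz":-0.1,"wx":0,"wy":0,"wz":0,"hand":65},
    {"dx":0,"dy":0,"dz":0.1,"wx":0,"wy":0,"wz":0,"hand":65},
    {"dx":0,"dy":0,"dz":0.3,"wx":0,"wy":0,"wz":0,"hand":65},
    {"dx":0,"dy":0,"dz":0.4,"wx":0,"wy":0,"wz":0,"hand":65},
    {"dx":0,"dy":0,"dz":0.4,"wx":0,"wy":0,"wz":0,"hand":65}
  ]
}}

```text
clock: 4.7
eef_pos: [0.4501, 0.0962, 0.1204]
tool_rot: [0.182, 0.983, -0.001, -0.001]
ft_force: [0.6, -0.4, 0.0]
grip_width: 0.0652
grasp_force: 0.0
```

```bash
python3 - <<'E'
from h import *
b=save('side','s4.png')[:,:,::-1];o=bot.get_obs();print(o['ft_force'],o['ft_torque'],o['grip_width'],o['eef_pos'])
R=Rotation.from_quat(o['tool_rot']).as_matrix();t=o['eef_pos']
for s in(-1,1):
  for d in(.0325,.045):print(s,d,np.round(proj('side',t+R@[0,s*d,.011]),1))
big=cv2.resize(b[95:195,205:305],(600,600),interpolation=cv2.INTER_CUBIC);cv2.imwrite('pics/c4.png',cv2.convertScaleAbs(big,alpha=2.2,beta=10))
E
```

```text
[0.80214182 0.21400564 0.05316857] [ 0.02091233 -0.00721601 -0.0315762 ] 0.06515009963844871 [0.4506551  0.0962761  0.12105163]
-1 0.0325 [253.9 195.7]
-1 0.045 [250.4 199.1]
1 0.0325 [271.3 179.2]
1 0.045 [274.5 176.2]
```

View pics/c4.png

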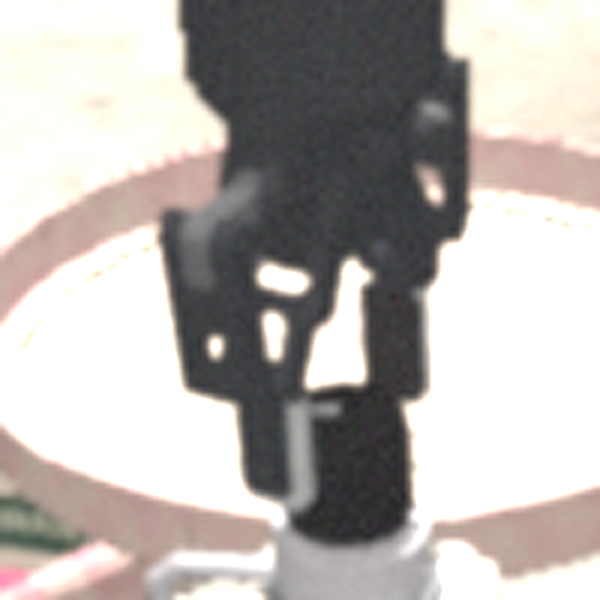

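The near tip is at (251,178) and the far tip at (272,161). Their midpoint puts the tips at z≈0.148, straddling the cap. I'll lower 12 mm more, then close.

{"api": "drive_tool", "payload": {
  "rows": [
    {"dx":0,"dy":0,"dz":0.12,"wx":0,"wy":0,"wz":0,"hand":65},
    {"dx":0,"dy":0,"dz":0.24,"wx":0,"wy":0,"wz":0,"hand":60},
    {"dx":0,"dy":0,"dz":0.24,"wx":0,"wy":0,"wz":0,"hand":50},
    {"dx":0,"dy":0,"dz":0.24,"wx":0,"wy":0,"wz":0,"hand":30},
    {"dx":0,"dy":0,"dz":0.24,"wx":0,"wy":0,"wz":0,"hand":30},
    {"dx":0,"dy":0,"dz":0.24,"wx":0,"wy":0,"wz":0,"hand":25},
    {"dx":0,"dy":0,"dz":0.24,"wx":0,"wy":0,"wz":0,"hand":25}
  ]
}}

```text
clock: 5.45
eef_pos: [0.4515, 0.0973, 0.1102]
tool_rot: [0.182, 0.983, 0.001, 0.0]
ft_force: [-1.0, 5.6, 0.8]
grip_width: 0.0383
grasp_force: 60.4
```

```bash
python3 - <<'E'
from h import *
b=save('side','s5.png')
a=cv2.imread('pics/side0.png')[:,:,::-1].astype(int)
D=abs(a-b).max(2)>20
for v in range(156,194,3):
  x=np.where(D[v,230:300])[0]; print(v,(int(x.min()+230),int(x.max()+230),len(x)) if len(x) else '')
o=bot.get_obs();print(o['ft_force'],o['ft_torque'],o['grip_width'],o['grasp_force'],o['eef_pos'])
E
```

```text
156 (237, 274, 37)
159 (239, 274, 34)
162 (240, 274, 27)
165 (242, 274, 14)
168 (249, 274, 9)
171 (249, 261, 8)
174 (249, 262, 9)
177 (250, 262, 8)
180 (251, 273, 9)
183 (250, 260, 6)
186 (277, 277, 1)
189 (278, 280, 3)
192 
[-1.07305509  5.26493188  1.54306005] [1.08425196 0.13054512 0.00398023] 0.03871707245340608 60.35549819469452 [0.45145038 0.09737527 0.11013851]
```

{"api": "drive_tool", "payload": {
  "rows": [
    {"dx":0,"dy":0,"dz":0,"wx":0,"wy":0,"wz":-0.5,"hand":25},
    {"dx":0,"dy":0,"dz":0,"wx":0,"wy":0,"wz":-1.5,"hand":25},
    {"dx":0,"dy":0,"dz":0,"wx":0,"wy":0,"wz":-2.5,"hand":25},
    {"dx":0,"dy":0,"dz":0,"wx":0,"wy":0,"wz":-3.5,"hand":25},
    {"dx":0,"dy":0,"dz":0,"wx":0,"wy":0,"wz":-4.5,"hand":25},
    {"dx":0,"dy":0,"dz":0,"wx":0,"wy":0,"wz":-5.5,"hand":25},
    {"dx":0,"dy":0,"dz":0,"wx":0,"wy":0,"wz":-6.5,"hand":25},
    {"dx":0,"dy":0,"dz":0,"wx":0,"wy":0,"wz":-7.5,"hand":25},
    {"dx":0,"dy":0,"dz":0,"wx":0,"wy":0,"wz":-8.5,"hand":25},
    {"dx":0,"dy":0,"dz":0,"wx":0,"wy":0,"wz":-9.5,"hand":25},
    {"dx":0,"dy":0,"dz":0,"wx":0,"wy":0,"wz":-10.5,"hand":25},
    {"dx":0,"dy":0,"dz":0,"wx":0,"wy":0,"wz":-11,"hand":25},
    {"dx":0,"dy":0,"dz":0,"wx":0,"wy":0,"wz":-11,"hand":25}
  ]
}}

```text
clock: 6.8
eef_pos: [0.4514, 0.0978, 0.1102]
tool_rot: [-0.294, 0.956, 0.001, 0.001]
ft_force: [-1.0, 7.4, 0.9]
grip_width: 0.0384
grasp_force: 60.3
```

```bash
python3 - <<'E'
from h import *
o=bot.get_obs();print(o['ft_force'],o['ft_torque'],o['grip_width'],o['grasp_force'],o['eef_pos'],o['joint_pos'])
print(proj('side',[.451,.0965,.162]))
E
```

```text
[-1.04181517  7.36354834  0.91651111] [1.32411515 0.24242849 0.16837371] 0.03841957467564138 60.27082800865173 [0.45143867 0.09775992 0.11016841] [ 0.21141794  0.23511293 -0.26873378  1.06610412  0.00260145 -0.3844826 ]
(np.float64(261.3612461509581), np.float64(163.19378767762845))
```

{"api": "drive_tool", "payload": {
  "rows": [
    {"dx":0,"dy":0,"dz":0,"wx":0,"wy":0,"wz":-0.6,"hand":25},
    {"dx":0,"dy":0,"dz":0,"wx":0,"wy":0,"wz":-1.2,"hand":25},
    {"dx":0,"dy":0,"dz":0,"wx":0,"wy":0,"wz":-1.8,"hand":25},
    {"dx":0,"dy":0,"dz":0,"wx":0,"wy":0,"wz":-2.4,"hand":25},
    {"dx":0,"dy":0,"dz":0,"wx":0,"wy":0,"wz":-2.8,"hand":25},
    {"dx":0,"dy":0,"dz":0,"wx":0,"wy":0,"wz":-2.8,"hand":25}
  ]
}}

```text
clock: 7.4
eef_pos: [0.4513, 0.0978, 0.1102]
tool_rot: [-0.408, 0.913, 0.001, 0.001]
ft_force: [-1.3, 5.6, 1.1]
grip_width: 0.0385
grasp_force: 60.3
```

```bash
python3 - <<'E'
from h import *
o=bot.get_obs();print(o['ft_force'],o['ft_torque'],o['eef_pos'],o['joint_pos'][5],Rotation.from_quat(o['tool_rot']).as_matrix()[:2,1])
E
```

```text
[-1.29227058  5.64942176  1.05028239] [1.35514454 0.3131682  0.10177933] [0.45131352 0.09775606 0.11016509] -0.6285001207210367 [-0.7444721   0.66765055]
```

{"api": "drive_tool", "payload": {
  "rows": [
    {"dx":0,"dy":0,"dz":0,"wx":0,"wy":0,"wz":-0.4,"hand":25},
    {"dx":0,"dy":0,"dz":0,"wx":0,"wy":0,"wz":-0.8,"hand":25},
    {"dx":0,"dy":0,"dz":0,"wx":0,"wy":0,"wz":-1.1,"hand":25},
    {"dx":0,"dy":0,"dz":0,"wx":0,"wy":0,"wz":-1.1,"hand":25}
  ]
}}

```text
clock: 7.8
eef_pos: [0.4507, 0.0969, 0.1101]
tool_rot: [-0.45, 0.893, 0.001, -0.0]
ft_force: [-3.4, 5.3, 2.9]
grip_width: 0.0386
grasp_force: 60.6
```

```bash
python3 - <<'E'
from h import *
o=bot.get_obs();print(o['ft_force'],o['ft_torque'],o['eef_pos'],o['joint_pos'][5],Rotation.from_quat(o['tool_rot']).as_matrix()[:2,1])
E
```

```text
[-3.43110661  5.27247607  2.89286996] [ 0.94686569  0.63252037 -0.49430542] [0.45067838 0.09693394 0.11014332] -0.7224584174547525 [-0.80350485  0.59529551]
```

Torque jumped at the stop, so the cap is free of the bayonet. Now I'll pull.

{"api": "drive_tool", "payload": {
  "rows": [
    {"dx":0,"dy":0,"dz":-0.05,"wx":0,"wy":0,"wz":0,"hand":25},
    {"dx":0,"dy":0,"dz":-0.15,"wx":0,"wy":0,"wz":0,"hand":25},
    {"dx":0,"dy":0,"dz":-0.3,"wx":0,"wy":0,"wz":0,"hand":25},
    {"dx":0,"dy":0,"dz":-0.5,"wx":0,"wy":0,"wz":0,"hand":25},
    {"dx":0,"dy":0,"dz":-0.7,"wx":0,"wy":0,"wz":0,"hand":25},
    {"dx":0,"dy":0,"dz":-0.9,"wx":0,"wy":0,"wz":0,"hand":25},
    {"dx":0,"dy":0,"dz":-1.1,"wx":0,"wy":0,"wz":0,"hand":25},
    {"dx":0,"dy":0,"dz":-1.3,"wx":0,"wy":0,"wz":0,"hand":25},
    {"dx":0,"dy":0,"dz":-1.45,"wx":0,"wy":0,"wz":0,"hand":25},
    {"dx":0,"dy":0,"dz":-1.55,"wx":0,"wy":0,"wz":0,"hand":25},
    {"dx":0,"dy":0,"dz":-1.55,"wx":0,"wy":0,"wz":0,"hand":25},
    {"dx":0,"dy":0,"dz":-1.55,"wx":0,"wy":0,"wz":0,"hand":25}
  ]
}}

```text
clock: 9.0
eef_pos: [0.4505, 0.0969, 0.1848]
tool_rot: [-0.45, 0.893, 0.001, -0.002]
ft_force: [3.1, 5.8, -14.5]
grip_width: 0.0386
grasp_force: 61.9
```

```bash
python3 - <<'E'
from h import *
b=save('side','s6.png')[:,:,::-1];o=bot.get_obs();print(o['ft_force'],o['ft_torque'],o['grip_width'],o['eef_pos'])
for z in(.116,.121,.126,.161,.201,.204):print(z,np.round(proj('side',[.4514,.0965,z]),1))
big=cv2.resize(b[115:215,210:310],(600,600),interpolation=cv2.INTER_CUBIC);cv2.imwrite('pics/c6.png',cv2.convertScaleAbs(big,alpha=1.7,beta=10))
E
```

```text
[  3.71231404   6.31767742 -13.6012744 ] [ 1.12111314 -0.70200997 -0.59384449] 0.038720238367482236 [0.45049584 0.09683936 0.18475154]
0.116 [263.1 184.5]
0.121 [262.9 182.3]
0.126 [262.8 180. ]
0.161 [261.6 163.7]
0.201 [260.2 144.1]
0.204 [260.1 142.6]
```

View pics/c6.png

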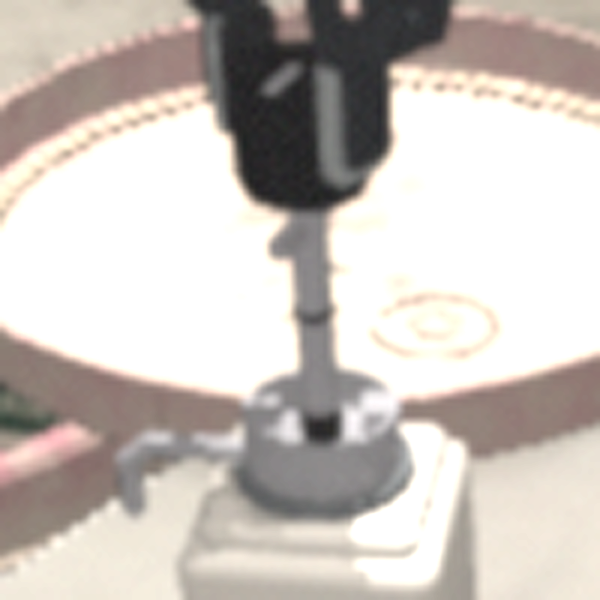

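The narrow ring is at about (262,168). The broad ring's top is just showing in the collar at (263,184), so the rod is roughly 72–75 mm out. I'll profile it for precision.

```bash
cat > prof.py <<'E'
import sys
from h import *
from scipy.optimize import brentq
g=save('side',sys.argv[1]).astype(float).mean(2)
p=g[:,261:265].mean(1); print([(v,int(p[v])) for v in range(144,194)])
lo,hi=int(sys.argv[2]),int(sys.argv[3])
w=np.clip(np.median(p[lo:hi])-p[lo:hi],0,None); r=(w*np.arange(lo,hi)).sum()/w.sum()
# ring seen on the rod's near side (6 mm toward camera)
z=brentq(lambda z:proj('side',[.4514,.0905,z])[1]-r,.1,.25); print('ring row',r,'z',z,'rod',z-.121+.040)
o=bot.get_obs();print(o['eef_pos'],o['ft_force'],o['clock'])
E
python3 prof.py s7.png 163 173
```

```text
[(144, 30), (145, 24), (146, 18), (147, 17), (148, 17), (149, 30), (150, 61), (151, 77), (152, 78), (153, 79), (154, 81), (155, 81), (156, 81), (157, 80), (158, 77), (159, 74), (160, 76), (161, 78), (162, 77), (163, 76), (164, 75), (165, 74), (166, 70), (167, 56), (168, 50), (169, 65), (170, 74), (171, 74), (172, 75), (173, 74), (174, 74), (175, 74), (176, 74), (177, 74), (178, 74), (179, 74), (180, 74), (181, 74), (182, 74), (183, 67), (184, 48), (185, 27), (186, 21), (187, 26), (188, 41), (189, 63), (190, 74), (191, 75), (192, 76), (193, 76)]
ring row 167.68147013782544 z 0.15604652425268453 rod 0.07504652425268454
[0.45043444 0.09684923 0.18470454] [  2.59805939   6.00834026 -15.1151787 ] 9.1
```

{"api": "drive_tool", "payload": {
  "rows": [
    {"dx":0,"dy":0,"dz":-0.04,"wx":0,"wy":0,"wz":0,"hand":25},
    {"dx":0,"dy":0,"dz":-0.08,"wx":0,"wy":0,"wz":0,"hand":25},
    {"dx":0,"dy":0,"dz":-0.11,"wx":0,"wy":0,"wz":0,"hand":25},
    {"dx":0,"dy":0,"dz":-0.11,"wx":0,"wy":0,"wz":0,"hand":25},
    {"dx":0,"dy":0,"dz":-0.11,"wx":0,"wy":0,"wz":0,"hand":25},
    {"dx":0,"dy":0,"dz":-0.11,"wx":0,"wy":0,"wz":0,"hand":25}
  ]
}}

```text
clock: 9.7
eef_pos: [0.4505, 0.0969, 0.19]
tool_rot: [-0.45, 0.893, 0.001, -0.002]
ft_force: [2.6, 6.4, -15.2]
grip_width: 0.0387
grasp_force: 61.9
```

```bash
python3 prof.py s8.png 160 171; sleep 0; python3 - <<'E'
import cv2
b=cv2.imread('pics/s8.png');cv2.imwrite('pics/c8.png',cv2.convertScaleAbs(cv2.resize(b[115:215,210:310],(600,600),interpolation=cv2.INTER_CUBIC),alpha=1.7,beta=10))
E
```

```text
[(144, 18), (145, 16), (146, 25), (147, 54), (148, 78), (149, 87), (150, 85), (151, 82), (152, 78), (153, 80), (154, 82), (155, 81), (156, 81), (157, 80), (158, 77), (159, 74), (160, 76), (161, 77), (162, 76), (163, 72), (164, 61), (165, 47), (166, 61), (167, 73), (168, 75), (169, 74), (170, 75), (171, 74), (172, 74), (173, 75), (174, 74), (175, 74), (176, 74), (177, 74), (178, 74), (179, 74), (180, 73), (181, 60), (182, 37), (183, 23), (184, 22), (185, 29), (186, 52), (187, 70), (188, 73), (189, 73), (190, 75), (191, 75), (192, 75), (193, 76)]
ring row 164.96820809248555 z 0.16173744771177154 rod 0.08073744771177155
[0.45044313 0.09685366 0.19002419] [  3.26830829   5.60902815 -15.50287026] 9.75
```

View pics/c8.png

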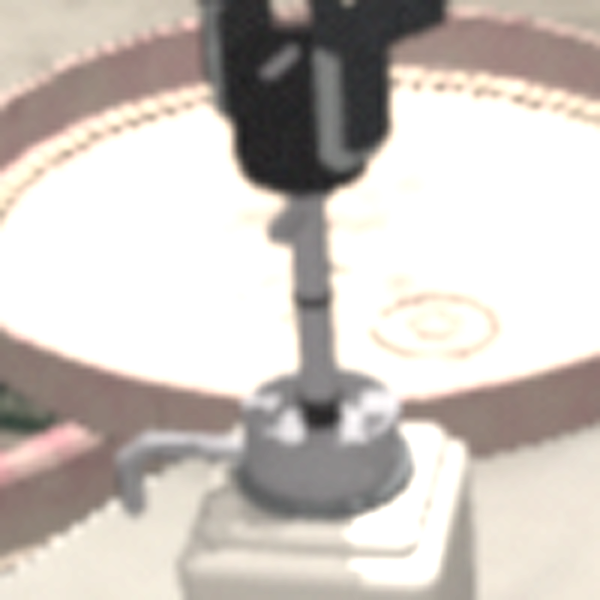

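The broad ring is centred at row ≈183.7, against 183.9 expected for rim level. The arm reads 79.9 mm of pull and the force is steady. Handing in.

```bash
python3 -c "
from workcell import bot
print(bot.job_done())"
```

```text
the job is handed in; nothing more can be done
None
```

I twisted the square white canister's cap to its stop and drew the rod out about 80 mm, so the broad ring is level with the rim; I handed the job in at about 9.8 s, still gripping and holding, without moving the arm near the round canister, mug, small can or tin.

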